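# Lock a damper cartridge and draw its shaft out to the mark

### The job

Lock the fork damper cartridge into its service block: take the blue forked keeper plate from the bench by its black fin and slide it, fork first, into the slot of the block until it is fully home over the cartridge's collar. Then take the shaft by its black cap and draw it slowly straight up, without prying it sideways in the bore, until the whole red band stands clear above the brass gland while the yellow band stays inside (about 45 mm out), and finish holding it there in line with the bore, still in the gripper, because it sinks back if let go. Leave the other things on the bench alone.

Things in the scene. Friction and masses are not known exactly. Their poses are not given: they have to be found in the camera images.
- service_block: green block with steel rails, bolted down, 80x84 mm (base plate 124x116), 99 mm high. Origin on the bench under the axis of its upright socket, z up. The keeper's slot opens towards its -x: the keeper slides in along +x. Slot 62 mm wide and 8 mm high: floor rails 85 mm above the bench, side lips over them from 93 to 99 mm (24 to 42 mm either side of the middle); back stop at x = 27.5 mm
- slot_mouth (a point): middle of the slot's mouth at floor height, 45 mm before the socket's axis, 85 mm above the bench. From here towards the block's -x the two floor rails (52 mm apart inside) run on 47 mm as an open porch without lips, on which the plate can be laid down and slid in; its side walls, 91 mm above the bench, flare from 62 mm apart at the mouth to about 72 mm at the front
- cartridge: damper cartridge standing loose in the socket; origin at the centre of its underside, 12 mm above the bench when seated; z along its bore. Black body 36 mm across to z = 66 mm, aluminium collar 48 mm across to 72 mm, brass gland 22 mm across to 88 mm; bore 16 mm. With the keeper home it can rise 3 mm before the keeper holds it; without it, it comes up with the shaft
- gland_top (a point): centre of the brass gland's top face, 88 mm above the cartridge's underside, 100 mm above the bench when seated
- shaft: steel damper shaft, 14 mm across, upright in the bore with 1 mm play all round; origin at the centre of its foot, z along it towards the cap. Pushed in (start), its foot lies 5 mm above the cartridge's underside; an inner stop ends the stroke 64 mm out. Spring and seals resist: about 6 N to start, about 10 N with its weight (0.25 kg) at 45 mm, more when pulled fast; let go, it sinks back
- shaft_grip (a point): middle of the shaft's round black knurled cap, on its axis, 109 mm above its foot. The cap is 24 mm across and 28 mm long; pushed in, it stands from 112 to 140 mm above the bench, this point at 126 mm
- red_band (a point): lower edge of the shaft's red band (8 mm wide), on the axis, 47 mm above the foot; it comes level with the gland's top when the shaft is 36 mm out
- yellow_band (a point): upper edge of the shaft's yellow band (8 mm wide), on the axis, 27 mm above the foot; it comes level with the gland's top when the shaft is 56 mm out
- keeper: blue forked keeper plate, 6 mm thick, 60 mm wide, 136 mm long (x = -25 to 111 mm), 0.17 kg, lying flat on the bench, fork towards its +x; origin on its underside below the middle of its grip fin, z up. Black upright fin 36 mm long (along x), 9 mm thick (along y), its top 40 mm above the underside; the fork's gap is 28 mm wide and starts at x = 72 mm
- keeper_seat (a point): point on the keeper's underside between the fork's prongs, 85 mm ahead (+x) of its origin: lies on the socket's axis, about 85 mm above the bench, when the keeper is fully home
- oil_bottle: black oil bottle standing on the bench, 46 mm across, 155 mm high; leave alone
- bearing_cup: steel bearing cup ring, 44 mm across, 12 mm high; leave alone
- hub_front: aluminium bicycle hub lying on the bench, 100 mm long; leave alone
- tape_roll: roll of black tape, 73 mm across, 19 mm high; leave alone
Things that resemble listed ones, but are neither listed nor needed, are in the scene too. Leave any green look-alike of the shaft alone.

How it is judged:
On the way, in this order (a step that is already met when the one before it is completed fails the run):
1. the keeper plate is fully home in the slot (x of keeper_seat in the frame of service_block above -0.005 m and z of keeper_seat in the frame of service_block between 0.082 and 0.09 m and angle between the x axis of keeper and the x axis of service_block, either way round below 0.08 rad), for 0.2 s.
2. the shaft is drawn out until the red band is clear (z of shaft in the frame of cartridge above 0.041 m), for 0.2 s.
At the end, for the whole second after the job is handed in: The keeper is fully home (within 5 mm) and level in the slot, the cartridge is held down in its socket, and the shaft stands still 36 to 56 mm out of the cartridge, in line with its bore (within 0.06 rad, leaning on it with less than 12 N), held between the fingers (x of keeper_seat in the frame of service_block between -0.005 and 0.006 m and y of keeper_seat in the frame of service_block between -0.005 and 0.005 m and z of keeper_seat in the frame of service_block between 0.082 and 0.09 m and z of cartridge in the frame of service_block below 0.018 m and z of shaft in the frame of cartridge between 0.041 and 0.061 m and angle between the z axis of shaft and the z axis of cartridge, either way round below 0.06 rad and contact force between the fingers and shaft above 3 N and contact force between the fingers and keeper below 1 N and linear speed of shaft below 0.01 m/s and contact force between shaft and cartridge below 12 N); the arm keeps its last pose, push and grip.
It fails at once if the shaft is pried hard sideways in the bore (more than 20 N between shaft and cartridge) (contact force between shaft and cartridge above 20 N).
It fails at once if the cartridge is lifted out of its seat (z of cartridge in the frame of service_block above 0.022 m).
It fails at once if the shaft is drawn so far that the yellow band shows (z of shaft in the frame of cartridge above 0.063 m).
It fails at once if a bystander is disturbed (distance of any of oil_bottle, bearing_cup, hub_front, tape_roll from where it was at the start of the episode above 0.03 m).
It also fails if it takes over 67 s, if anything falls off the work surface, if the arm or the gripper's body presses on something with over 40 N, if the wrist force passes 120 N, or if a joint passes its speed limit or range.

### The arm

A 7-joint arm with a two-finger parallel gripper is mounted at the origin on a cart in front of the work surface, level with it; the furniture and walls round the work are solid. World frame = base frame: x ahead of the robot, y to its left, z up, the work surface at z = 0. Lengths are in m, angles in rad, forces in N, time in s.
With the tool pointing down it reaches from about 0.35 to 0.9 m from the base axis. Payload 8.1 kg.
Tool frame: the origin (TCP) lies at the very end of the fingers, on their centre line; the grasp point (between the pads) lies 19 mm behind it; z points along the fingers, y is the line along which they close (so a half turn about z gives the same grasp; the last joint's range is limited). The gripper opens to 92 mm and grips with 3 to 60 N. Pads are 19 mm wide; open, the fingers measure 130 mm over their backs; the gripper's body (75 mm by 190 mm) begins 47 mm behind the grasp point.
Start: joints at [-0.103, 0.434, 0.025, 1.573, -0.012, 1.134, -0.075], TCP at [0.625, -0, 0.227] pointing down, gripper open.
Joint ranges: [-2.62, 2.62], [-0.44, 2.09], [-1.27, 1.32], [0.08, 2.57], [-1.32, 4.46], [0.12, 2], [-2.74, 2.74]. Speed limits (rad/s): [2.22, 2.22, 3.01, 3.01, 3.14, 3.14, 3.14].

### API

Orientations are given as a rotation vector (axis times angle).
In Python, from cell import arm gives the robot as it stands.
- The arm moves only by the tool jog_arm, never from a script. Its argument "rows" is a list of rows, each a list of 3 entries, a list of its own where there are three numbers: the shift along the world's x, y, z in cm, then the turn, a rotation vector about the world's x, y, z in degrees, then the opening, from 0 (shut) to 1 (fully open). A call has 1 to 8 rows; each row is the pose to reach, as a shift and turn from the pose commanded when the call began; what a row does not reach only later rows make up. A row lasts 1/8 s, in which the tool goes at most 62.5 mm and 10.7 degrees, less where a joint would pass 70% of its speed; a pose out of reach is approached as far as the arm can. A call with a gripper value outside its range is refused whole. The fingers move at their own pace and stop on an object; "newtons" is the grip in N (left out, the last holds). Time passes only in rows, so rows that repeat a pose let the fingers close. It gives the time, the measured TCP pose, the force, the opening and the grip force at its end, in the units of the state.
- arm.observe(): the state, without advancing time (a new reading comes with each control period).
- arm.get_image(name): name is "scene" or "side" or "wrist"; returns a dict with "img" (480x640x3 uint8, red, green, blue), "depth" (480x640 float32, m along the optical axis (not along the pixel's ray), 0 where there is no reading), "fx", "fy", "cx", "cy" (pixels), "rvec" (rotation vector, rad) and "tvec" (3), from world to camera coordinates, as OpenCV has them; the wrist camera has in their place "mount" (4x4, takes a point from camera to tool coordinates, whose origin is the TCP and whose axes are the flange's). Camera axes: x right, y down, z forward; pixel columns grow to the right and rows downward; lengths in m; the calibration is good to about 2 mm. A picture is of the moment at which its call begins: read the wrist's pose just before it.
- arm.sign_off(): hands the job in; it is judged then, once.
The state is a dict: "clock": time; "joints": joint angles; "dq": joint speeds; "joint_efforts": joint torques, N m; "position": TCP position; "ee_rot": TCP orientation; "force": force on the tool from outside, world axes, zero at the start; "ft_torque": the same for the moment, N m; "width": opening from 0.0 (shut) to 1.0 (fully open); "gripper_force": force on a finger pad.
Only numpy, scipy, OpenCV 4.12 (cv2) and the standard library are available. Lean on these libraries where they do the work, as an engineer would, in place of code of your own. Each camera call takes 0.05 s, during which the arm holds its last target. There are 200 camera calls.

## Working session

There is one attempt and no reset: what is moved stays moved. The work goes in short steps, Python scripts to look and compute and a tool call to move; the robot and the scene stay as the last step left them, time stands still between calls to the robot, and variables do not carry over. Pictures are saved under pics/ and viewed, at most 10 in all, crops included, and the job is handed in when it is done.

Besides the shell and the picture viewer there is one more tool, called after "Request:" as name([rows], argument=value, ...), one row to a line, values as JSON. jog_arm: Moves the arm, as the interface text tells. Its arguments: {"type":"object","properties":{"rows":{"type":"array","items":{"type":"array"}},"newtons":{"type":"number"}},"required":["rows"]}

```bash
mkdir -p pics
cat > h.py <<'E'
import numpy as np, cv2
from scipy.spatial.transform import Rotation as R
from cell import arm
def get(name):
    s=arm.observe(); d=arm.get_image(name)
    if 'mount' in d:
        T=np.eye(4); T[:3,:3]=R.from_rotvec(s['ee_rot']).as_matrix(); T[:3,3]=s['position']; T=T@np.array(d['mount'])
    else:
        W=np.eye(4); W[:3,:3]=R.from_rotvec(np.ravel(d['rvec'])).as_matrix(); W[:3,3]=np.ravel(d['tvec']); T=np.linalg.inv(W)
    d['T']=T; np.savez('last_'+name+'.npz',**{k:v for k,v in d.items()})
    return d
def cloud(d):
    v,u=np.mgrid[0:480,0:640]; z=d['depth']
    P=np.stack([(u-d['cx'])/d['fx']*z,(v-d['cy'])/d['fy']*z,z],-1)
    return P@d['T'][:3,:3].T+d['T'][:3,3]
def onplane(d,u,v,h):
    r=d['T'][:3,:3]@np.array([(u-d['cx'])/d['fx'],(v-d['cy'])/d['fy'],1]); o=d['T'][:3,3]
    return o+r*(h-o[2])/r[2]
def save(d,n): cv2.imwrite('pics/'+n,cv2.cvtColor(d['img'],cv2.COLOR_RGB2BGR))
E
python3 - <<'E'
from h import *
for n in ('scene','side','wrist'):
    d=get(n); save(d,n+'0.png'); print(n,d['T'][:3,3],d['T'][:3,2])
print(arm.observe())
E
```

```text
scene [-0.03480368  0.48613313  0.63089662] [ 0.59924648 -0.58406774 -0.54751121]
side [ 0.40061218 -0.73470292  0.71820584] [ 0.14433421  0.71672868 -0.68225188]
wrist [0.62415832 0.07317024 0.38295545] [-0.00298648 -0.27413257 -0.96168728]
{'clock': 0.15, 'joints': array([-0.10258245,  0.4350367 ,  0.02497887,  1.57386811, -0.01157517,
        1.13399626, -0.07510236]), 'dq': array([ 1.35645898e-03, -8.45754330e-04, -2.10263444e-03, -3.18156859e-03,
        1.76914739e-04,  1.30820893e-03, -8.13078667e-05]), 'joint_efforts': array([ 9.13879558e-04, -6.68263149e+01,  9.85680185e-01, -3.14695251e+01,
       -6.03506877e-02,  3.94195947e-02,  8.07748006e-05]), 'position': array([ 6.24623041e-01, -6.82681609e-05,  2.26149343e-01]), 'ee_rot': array([-2.22101948e+00, -2.22083706e+00,  1.42966778e-03]), 'force': array([-0.16767135,  0.958109  ,  0.53989149]), 'ft_torque': array([-0.03268619,  0.0038999 ,  0.00805588]), 'gripper_force': 0.0, 'width': 1.0003464611074484}
```

View pics/scene0.png

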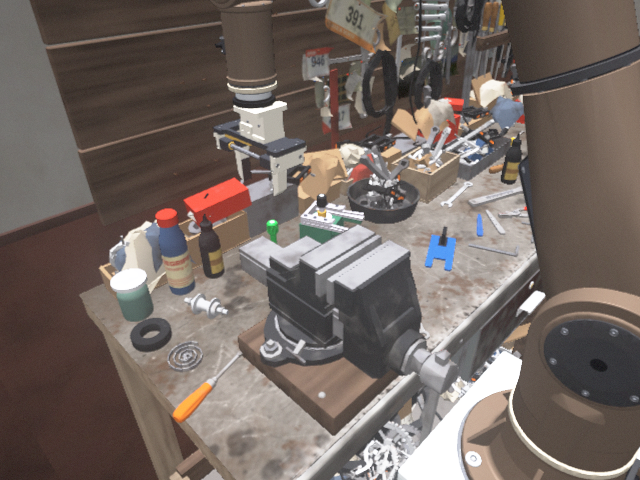

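View pics/side0.png

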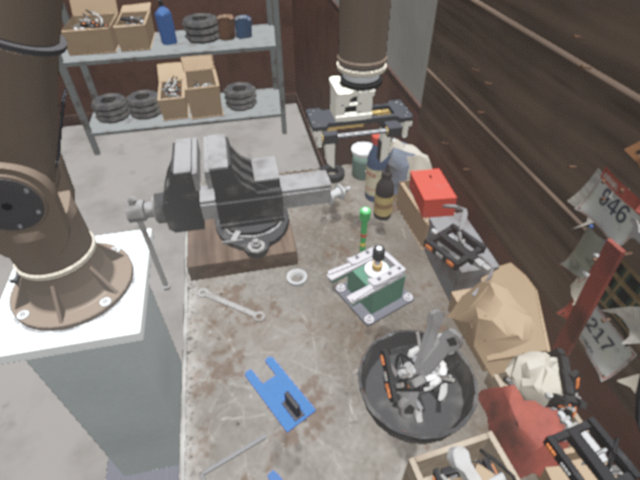

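The side view shows the service block around (372,285) with the cap at (378,252). The keeper's fin is at (292,404) and its fork tips are at about (255,370). The vise stands to the left, and a green decoy shaft is at (364,225). I'll measure these by colour and depth.

Run:
```python
from h import *
d=np.load('last_side.npz'); P=cloud(d); img=d['img'].astype(int); r,g,b=img[...,0],img[...,1],img[...,2]
ok=d['depth']>0
m=(b>r+60)&(b>g+30)&ok; m[:340]=0; m[450:]=0; m[:,:230]=0;m[:,330:]=0
Q=P[m]; Q=Q[abs(Q[:,2]-.006)<.006]; print('blue',len(Q),Q.mean(0))
rect=cv2.minAreaRect((Q[:,:2]*1000).astype(np.float32)); print(rect, cv2.boxPoints(rect))
# fin: dark, high
f=ok&(P[...,2]>.03)&(P[...,2]<.05); f[:380]=0; f[430:]=0; f[:,:270]=0; f[:,315:]=0
F=P[f]; print('fin',len(F),F.mean(0),np.percentile(F[:,2],[50,98])); rr=cv2.minAreaRect((F[:,:2]*1000).astype(np.float32)); print(rr,cv2.boxPoints(rr))
# block: lips tops z ~ .099
k=ok&(P[...,2]>.094)&(P[...,2]<.103); k[:230]=0;k[330:]=0;k[:,:320]=0;k[:,420:]=0
K=P[k]; print('lips',len(K),K.mean(0)); rr=cv2.minAreaRect((K[:,:2]*1000).astype(np.float32)); print(rr,cv2.boxPoints(rr))
c=ok&(P[...,2]>.136)&(P[...,2]<.146); c[:235]=0;c[275:]=0;c[:,:365]=0;c[:,:395]|=False;c[:,395:]=0
C=P[c]; print('cap',len(C),C.mean(0),C.min(0),C.max(0))
cr=cv2.resize(d['img'][230:440,220:440],None,fx=2.8,fy=2.8,interpolation=cv2.INTER_CUBIC); cv2.imwrite('pics/crop1.png',cr[...,::-1])
```

```text
blue 1826 [ 0.40387946 -0.35251236  0.00349616]
((402.15411376953125, -345.9952697753906), (60.115055084228516, 136.19705200195312), 26.441783905029297) [[ 344.9175  -298.405  ]
 [ 405.56448 -420.3541 ]
 [ 459.39072 -393.58554]
 [ 398.74374 -271.63644]]
fin 135 [ 0.42080546 -0.38580182  0.03663797] [0.03706498 0.03943335]
((420.4997863769531, -384.26165771484375), (9.321309089660645, 35.38212203979492), 26.43996238708496) [[ 408.44952 -370.49625]
 [ 424.20374 -402.17746]
 [ 432.55005 -398.02707]
 [ 416.79584 -366.34586]]
lips 626 [ 0.62540964 -0.17938487  0.09678722]
((624.0281982421875, -172.315673828125), (81.36298370361328, 85.06214141845703), 20.891359329223633) [[ 570.85474 -147.08757]
 [ 601.1876  -226.55757]
 [ 677.20166 -197.54378]
 [ 646.8688  -118.07378]]
cap 62 [ 0.62751198 -0.17180705  0.1375566 ] [ 0.61739765 -0.18072118  0.13601255] [ 0.63758477 -0.16153491  0.13979744]
```

View pics/crop1.png

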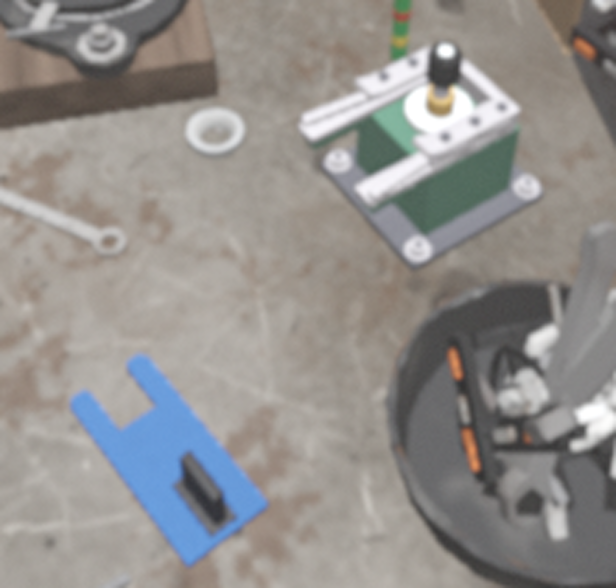

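Keeper origin ≈ (0.421,-0.3845), heading 116.4°. Block axis ≈ (0.6287,-0.1705), x axis at 20.9°. The sizes match the given ones (60x136, 81x85). The tool needs to turn +26.4° to grasp the fin, and later -95.5° for the block. Next I'll check for tall obstacles near the path and move above the keeper.

Run:
```python
from h import *
for n in ('side','scene'):
    d=np.load(f'last_{n}.npz'); P=cloud(d); ok=d['depth']>0
    Q=P[ok]
    for z0,z1 in ((.09,.15),(.15,.25)):
        q=Q[(Q[:,2]>z0)&(Q[:,2]<z1)&(Q[:,0]>.3)&(Q[:,0]<.85)&(Q[:,1]>-.55)&(Q[:,1]<.15)]
        h,_,_=np.histogram2d(q[:,0],q[:,1],bins=[np.arange(.3,.86,.05),np.arange(-.55,.16,.05)]); print(n,z0);print(h.astype(int))
    img=d['img'].astype(int); g=(img[...,1]>img[...,0]+70)&(img[...,1]>img[...,2]+70)&ok
    G=P[g]; print(len(G),np.median(G,0),G.max(0))
```

```text
side 0.09
[[   0    0    0    0    0    0    0    0    0    0    0  495  136    0]
 [   0    0    0    0    0    0    0    0    0    0    0  526    0    0]
 [   0    0    0    0    0    0    0    0    0    0    0  507    0    0]
 [   0    0    0    0    0    0    0    0    0    0    0  467  149    0]
 [   0    0    0    0    0    0    0    1    0    0    0  459  277    0]
 [   5   64  206  165    0    0   12   71   37    0    0  293  174    0]
 [   5   17  930  703    0    0  196  311   96    0  143    0    0    0]
 [   7    1  235   70    0    0   22  159    9    0   14    0    0    0]
 [   8    0    0  162   83    3  268  190    0    0    0    0  307  269]
 [ 386 1335  607 1239  845  311  565  542   75  560  305  230   67  237]
 [ 542  833  782  726  399  240  351  110  143  480  180  199   59  290]]
side 0.15
[[   0    0    0    0    0    0    0    0    0    0   48  754  268  178]
 [   0    0    0    0    0    0    0    0    0    0    0  990  311  199]
 [   0    0    0    0    0    0    0    0    0    0    0  548  297  108]
 [   0    0    0    0    0    0    0    0    0    0    0 
[... 1461 characters left out ...]
    0    0    0    0   81  256  508]
 [   0    0    0    0    0    0    0    0    0    0    0   80  183  225]
 [   0    0    0    0    0    0    0    0    0    0    0    0    0    0]
 [   5    0    5    0    0    0    0    0    0    0   40   76    0    0]
 [  10    0   13   41    0    0    0    0    0    0    0    0    0    0]
 [   0    0   36   98   14    0    0    0    0    0   56   85    0    0]
 [   0    0    0    0    0    0   16   10    0    0    0    0    5   71]
 [   0    0    0    0    0    0    3    7    5   17    1    0    0    0]
 [  82  174  364   40    0    0    0    1   34   35    6    4    5    0]]
50 [ 0.63604238 -0.02521765  0.1203457 ] [ 0.78043939 -0.01996874  0.12256933]
```

Request:
jog_arm([
  [[-3, -6, 0], [0, 0, 5], 1],
  [[-6, -12, 0], [0, 0, 10], 1],
  [[-9, -18, 0], [0, 0, 15], 1],
  [[-12, -24, 0], [0, 0, 20], 1],
  [[-15, -30, 0], [0, 0, 26.4], 1],
  [[-18, -34, 0], [0, 0, 26.4], 1],
  [[-20.3, -38.4, 0], [0, 0, 26.4], 1],
  [[-20.3, -38.4, 0], [0, 0, 26.4], 1],
], newtons=50)

```text
clock: 1.15
position: [0.4178, -0.3892, 0.2266]
ee_rot: [-1.668, -2.662, 0.004]
force: [1.1, 1.5, -0.6]
width: 1.003
gripper_force: 0.0
```

```bash
cat > meas.py <<'E'
from h import *
s=arm.observe(); print(s['position'],R.from_rotvec(s['ee_rot']).as_matrix()[:2,1],s['clock'])
d=get('wrist'); save(d,'w1.png'); P=cloud(d); img=d['img'].astype(int); r,g,b=img[...,0],img[...,1],img[...,2]; ok=d['depth']>0
m=(b>r+60)&(b>g+30)&ok&(abs(P[...,2]-.006)<.006)&(np.hypot(P[...,0]-.402,P[...,1]+.346)<.1); Q=P[m]
rr=cv2.minAreaRect((Q[:,:2]*1000).astype(np.float32)); print('blue',len(Q),rr,np.median(Q[:,2]))
f=ok&(P[...,2]>.025)&(P[...,2]<.05)&(np.hypot(P[...,0]-.421,P[...,1]+.385)<.03)
F=P[f]; print('fin',len(F),cv2.minAreaRect((F[:,:2]*1000).astype(np.float32)),np.percentile(F[:,2],98))
E
python3 meas.py
```

```text
[ 0.41782702 -0.38921028  0.22656986] [0.89976694 0.43636304] 1.15
blue 7203 ((400.67803955078125, -344.53192138671875), (59.26302719116211, 135.16986083984375), 26.639015197753906) 0.004943385876018169
fin 452 ((420.0633544921875, -382.4107971191406), (8.809706687927246, 35.67604446411133), 25.947593688964844) 0.0401417874278201
```

View pics/w1.png

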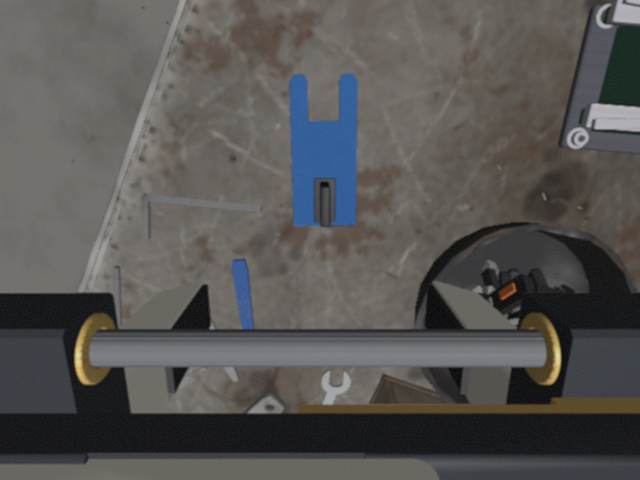

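The wrist view shows the keeper at columns 290–357 with its fin at (325,203), and the gripper lined up with it. Origin is about (0.4205,-0.3835) and the two cameras agree to 1.5 mm. Going down partway, then I'll check the steady-state error.

Request:
jog_arm([
  [[0, 0, -4], [0, 0, 0], 1],
  [[-0.1, 0, -8], [0, 0, 0], 1],
  [[-0.1, 0, -12], [0, 0, 0], 0.7],
  [[-0.1, 0, -15], [0, 0, 0], 0.5],
  [[-0.1, 0, -16], [0, 0, 0], 0.4],
  [[-0.1, 0, -16], [0, 0, 0], 0.4],
  [[-0.1, 0, -16], [0, 0, 0], 0.4],
])

```text
clock: 2.08
position: [0.422, -0.3843, 0.068]
ee_rot: [1.654, 2.669, -0.0]
force: [-0.3, -1.5, 0.1]
width: 0.506
gripper_force: 0.0
```

Request:
jog_arm([
  [[-0.1, 0.1, -2], [0, 0, 0], 0.4],
  [[-0.1, 0.1, -4], [0, 0, 0], 0.4],
  [[-0.1, 0.1, -5.6], [0, 0, 0], 0.4],
  [[-0.1, 0.1, -5.7], [0, 0, 0], 0.3],
  [[-0.1, 0.1, -5.7], [0, 0, 0], 0],
  [[-0.1, 0.1, -5.7], [0, 0, 0], 0],
  [[-0.1, 0.1, -5.7], [0, 0, 0], 0],
  [[-0.1, 0.1, -5.7], [0, 0, 0], 0],
], newtons=50)

```text
clock: 3.08
position: [0.4205, -0.3834, 0.0105]
ee_rot: [1.655, 2.669, -0.0]
force: [0.4, 1.1, 6.3]
width: 0.096
gripper_force: 50.0
```

Request:
jog_arm([
  [[0, 0, 3], [0, 0, 0], 0],
  [[0, 0, 7], [0, 0, 0], 0],
  [[0, 0, 11], [0, 0, -6], 0],
  [[1, 3, 14], [0, 0, -14], 0],
  [[2, 6, 15], [0, 0, -22], 0],
  [[3, 9, 15], [0, 0, -30], 0],
  [[4, 12, 15], [0, 0, -38], 0],
  [[4.4, 14, 15], [0, 0, -46], 0],
])

```text
clock: 4.08
position: [0.4642, -0.2411, 0.1595]
ee_rot: [-2.569, -1.807, -0.0]
force: [-0.7, -0.2, -2.0]
width: 0.099
gripper_force: 50.0
```

Request:
jog_arm([
  [[0, 0, 0], [0, 0, -8], 0],
  [[0, 0, 0], [0, 0, -16], 0],
  [[0, 0, 0], [0, 0, -24], 0],
  [[0, 0, 0], [0, 0, -32], 0],
  [[0, 0, 0], [0, 0, -40], 0],
  [[0, 0, 0], [0, 0, -46], 0],
  [[0, 0, 0], [0, 0, -49.5], 0],
  [[0, 0, 0], [0, 0, -49.5], 0],
])

```text
clock: 5.08
position: [0.4637, -0.2428, 0.1595]
ee_rot: [-3.089, -0.57, 0.001]
force: [0.8, -0.1, -2.2]
width: 0.097
gripper_force: 50.0
```

```bash
cat > meas2.py <<'E'
import sys
from h import *
s=arm.observe(); M=R.from_rotvec(s['ee_rot']).as_matrix(); print(s['position'],M[:,2],'toolyaw',np.degrees(np.arctan2(M[1,1],M[0,1])),s['clock'],s['force'])
for n in ('wrist','side','scene'):
    d=get(n); save(d,n+sys.argv[1]+'.png'); P=cloud(d); ok=d['depth']>0
    img=d['img'].astype(int); r,g,b=img[...,0],img[...,1],img[...,2]
    m=(b>r+60)&(b>g+30)&ok&(P[...,2]>.03)&(np.hypot(P[...,0]-s['position'][0],P[...,1]-s['position'][1])<.14); Q=P[m]
    if len(Q)>50:
        c,e=Q.mean(0),np.linalg.svd(Q-Q.mean(0),full_matrices=False)[2]; print(n,'blue',len(Q),cv2.minAreaRect((Q[:,:2]*1000).astype(np.float32)),c,'normal',e[2])
    k=ok&(P[...,2]>.095)&(P[...,2]<.104)&(np.hypot(P[...,0]-.6287,P[...,1]+.1705)<.063)&(r>90)&(abs(r-b)<40); K=P[k]
    if len(K)>50: print(n,'lips',len(K),cv2.minAreaRect((K[:,:2]*1000).astype(np.float32)),np.median(K[:,2]))
    c=ok&(P[...,2]>.130)&(P[...,2]<.146)&(np.hypot(P[...,0]-.6287,P[...,1]+.1705)<.02); C=P[c]
    if len(C)>10: print(n,'cap',len(C),cv2.minEnclosingCircle((C[:,:2]*1000).astype(np.float32)),C[:,2].max())
E
python3 meas2.py 2
```

```text
[ 0.46366773 -0.24276153  0.15951969] [-7.04134561e-04  2.20071931e-04 -9.99999728e-01] toolyaw -69.07348539872194 5.075 [ 0.81002469 -0.08674215 -2.16220045]
wrist blue 30781 ((516.5733032226562, -222.7333984375), (108.45585632324219, 59.958065032958984), 20.805419921875) [ 0.51633921 -0.22287875  0.15398511] normal [ 3.04100766e-03 -5.17935292e-04  9.99995242e-01]
side blue 365 ((462.7528991699219, -259.58953857421875), (231.69052124023438, 143.69711303710938), 5.023065090179443) [ 0.48330863 -0.24284637  0.1600007 ] normal [ 0.29592445 -0.93706763  0.18529159]
side lips 519 ((624.5136108398438, -172.91339111328125), (80.97305297851562, 85.49172973632812), 20.401765823364258) 0.09668117831567846
side cap 103 ((626.804931640625, -171.7499542236328), 11.980635643005371) 0.14023240444257967
scene blue 668 ((503.5663146972656, -227.1611328125), (137.0400390625, 65.33677673339844), 19.68362045288086) [ 0.50095881 -0.2216167   0.15347304] normal [-0.00147408 -0.01760511 -0.99984393]
scene lips 304 ((622.6593627929688, -170.12579345703125), (81.51008605957031, 87.08767700195312), 22.233078002929688) 0.0977177599954896
scene cap 66 ((625.4873657226562, -168.3262481689453), 11.848938941955566) 0.1406536558962566
```

View pics/wrist2.png

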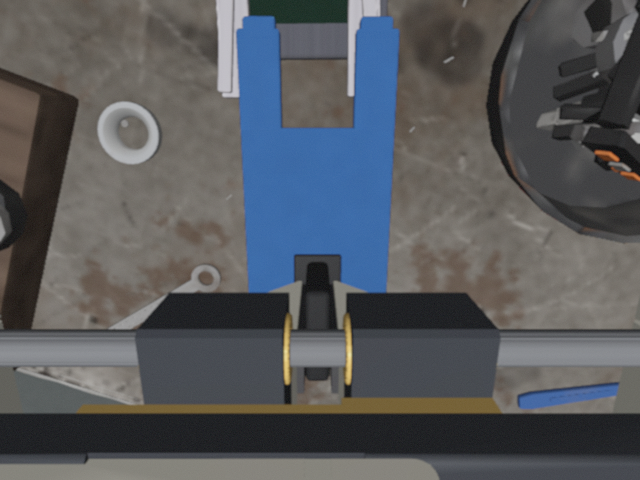

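The wrist view shows the keeper level in the grip, with fork tips at (258,20) and (377,20) and the porch beginning beyond them. The axis averages to ≈ (0.627,-0.170). I'll back off and lower so the porch and prongs appear together.

Request:
jog_arm([
  [[-1, 0, -1], [0, 0, 0], 0],
  [[-2, 0, -2], [0, 0, 0], 0],
  [[-2.8, 0, -3], [0, 0, 0], 0],
  [[-2.8, 0, -4.4], [0, 0, 0], 0],
  [[-2.8, 0, -4.4], [0, 0, 0], 0],
  [[-2.8, 0, -4.4], [0, 0, 0], 0],
])

```text
clock: 5.98
position: [0.4364, -0.2431, 0.1158]
ee_rot: [3.089, 0.57, 0.0]
force: [-0.8, 0.0, -1.6]
width: 0.099
gripper_force: 50.0
```

```bash
python3 meas2.py 3 | grep -v side
python3 - <<'E'
from h import *
d=np.load('last_wrist.npz');P=cloud(d)
th=np.radians(20.9);A=np.array([.6272,-.1699]);X=np.array([np.cos(th),np.sin(th)]);Y=np.array([-X[1],X[0]])
bx=(P[...,:2]-A)@X; by=(P[...,:2]-A)@Y; ok=d['depth']>0
for x0 in np.arange(-.095,-.03,.008):
    k=ok&(bx>x0)&(bx<x0+.004)&(abs(by)<.06)&(P[...,2]>.07)&(P[...,2]<.104)
    y,z=by[k],P[...,2][k]
    if len(y)<10: continue
    o=[]
    for l,h in ((.088,.0925),(.0825,.0875),(.096,.102)):
        q=y[(z>l)&(z<h)]; n,p=q[q<0],q[q>0]
        o.append([round(v*1e3,1) for v in ((n.min(),n.max()) if len(n)>3 else ())+((p.min(),p.max()) if len(p)>3 else ())])
    print(round(x0*1e3),o)
E
```

```text
[ 0.43643305 -0.24313595  0.11575808] [ 1.31237321e-04 -2.32047288e-04 -9.99999964e-01] toolyaw -69.09199259345532 5.975 [-0.79814842  0.02964999 -1.63211084]
wrist blue 30824 ((493.9598388671875, -231.754638671875), (110.98133850097656, 81.09294128417969), 21.966236114501953) [ 0.48910615 -0.22329101  0.11038478] normal [6.98739184e-04 1.66991639e-02 9.99860315e-01]
scene blue 681 ((485.5417785644531, -225.0731201171875), (155.22669982910156, 68.80827331542969), 17.2540283203125) [ 0.4751678  -0.22262049  0.10986435] normal [-1.79152615e-02  5.25858606e-04 -9.99839371e-01]
scene lips 308 ((622.9760131835938, -170.4281463623047), (81.88480377197266, 87.78244018554688), 21.11337661743164) 0.09773862718027426
scene cap 64 ((626.884033203125, -168.52476501464844), 12.542072296142578) 0.14038127548323792
-95 [[], [np.float64(-41.7), np.float64(-32.6), np.float64(31.0), np.float64(41.3)], []]
-87 [[np.float64(-43.3), np.float64(-36.0), np.float64(35.2), np.float64(42.0)], [np.float64(-43.5), np.float64(-26.4), np.float64(25.4), np.float64(35.8)], []]
```

View pics/wrist3.png

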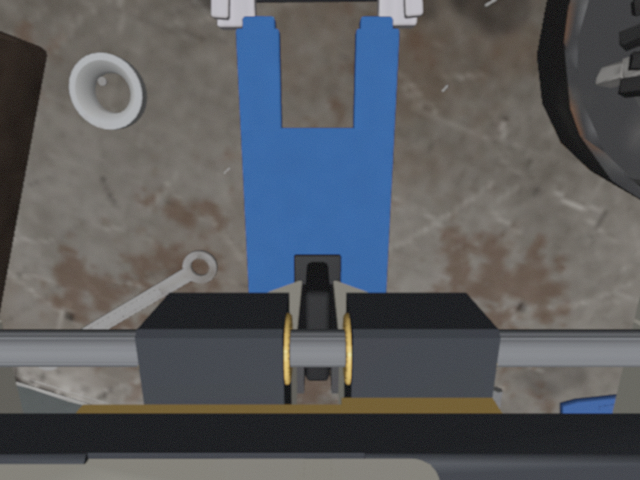

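The porch walls at x=-87 read -36.0/+35.2 about my axis, so the centring is within 0.5 mm. In the image the prongs (237–399) are centred on the rails (212–423). Advancing over the porch and lowering.

Request:
jog_arm([
  [[1, 0.38, 0], [0, 0, 0], 0],
  [[2.3, 0.88, 0], [0, 0, 0], 0],
  [[3.74, 1.43, 0], [0, 0, 0], 0],
  [[3.74, 1.43, -0.8], [0, 0, 0], 0],
  [[3.74, 1.43, -1.6], [0, 0, 0], 0],
  [[3.74, 1.43, -1.9], [0, 0, 0], 0],
  [[3.74, 1.43, -2.0], [0, 0, 0], 0],
  [[3.74, 1.43, -2.0], [0, 0, 0], 0],
])

```text
clock: 7.12
position: [0.4733, -0.229, 0.0958]
ee_rot: [3.089, 0.569, 0.0]
force: [-0.0, -0.5, -2.4]
width: 0.095
gripper_force: 50.0
```

Request:
jog_arm([
  [[0.5, 0.19, 0], [0, 0, 0], 0],
  [[0.93, 0.36, 0], [0, 0, 0], 0],
  [[1.4, 0.54, 0], [0, 0, 0], 0],
  [[1.87, 0.71, 0], [0, 0, 0], 0],
  [[2.33, 0.89, 0], [0, 0, 0], 0],
  [[2.8, 1.07, 0], [0, 0, 0], 0],
  [[2.8, 1.07, 0], [0, 0, 0], 0],
])

```text
clock: 8.0
position: [0.5019, -0.2178, 0.0957]
ee_rot: [3.089, 0.571, 0.0]
force: [0.1, 0.1, -2.3]
width: 0.096
gripper_force: 50.0
```

Request:
jog_arm([
  [[0.5, 0.19, 0], [0, 0, 0], 0],
  [[0.93, 0.36, 0], [0, 0, 0], 0],
  [[1.4, 0.54, 0], [0, 0, 0], 0],
  [[1.87, 0.71, 0], [0, 0, 0], 0],
  [[2.33, 0.89, 0], [0, 0, 0], 0],
  [[2.8, 1.07, 0], [0, 0, 0], 0],
  [[3.27, 1.25, 0], [0, 0, 0], 0],
  [[3.27, 1.25, 0], [0, 0, 0], 0],
])

```text
clock: 9.0
position: [0.5345, -0.2052, 0.0957]
ee_rot: [3.089, 0.571, 0.0]
force: [0.0, -0.7, -1.9]
width: 0.094
gripper_force: 50.0
```

Request:
jog_arm([
  [[0.4, 0.15, 0], [0, 0, 0], 0],
  [[0.8, 0.3, 0], [0, 0, 0], 0],
  [[1.1, 0.42, 0], [0, 0, 0], 0],
  [[1.3, 0.5, 0], [0, 0, 0], 0],
  [[1.4, 0.53, 0], [0, 0, 0], 0],
  [[1.45, 0.55, 0], [0, 0, 0], 0],
  [[1.45, 0.55, 0], [0, 0, 0], 0],
])

```text
clock: 9.88
position: [0.5486, -0.2, 0.0957]
ee_rot: [-3.09, -0.57, 0.0]
force: [0.2, -0.2, -1.5]
width: 0.093
gripper_force: 50.0
```

```bash
python3 meas2.py 4
python3 - <<'E'
import cv2
i=cv2.imread('pics/side4.png')[220:340,300:440]; cv2.imwrite('pics/c4.png',cv2.resize(i,None,fx=5,fy=5,interpolation=cv2.INTER_CUBIC))
E
```

```text
[ 0.54856647 -0.20004176  0.09574081] [-2.69473846e-05  6.77384008e-07 -1.00000000e+00] toolyaw -69.10930077306277 9.875 [ 0.19904748 -0.17565177 -1.45774344]
wrist blue 25088 ((601.4256591796875, -179.85171508789062), (108.36370086669922, 59.24327850341797), 21.009761810302734) [ 0.59683761 -0.18119734  0.09026616] normal [-1.62312274e-05 -5.67572158e-04  9.99999839e-01]
wrist lips 20985 ((620.490478515625, -172.1109161376953), (73.34166717529297, 85.00426483154297), 20.9066104888916) 0.09807859495633911
wrist cap 6582 ((627.5444946289062, -169.29385375976562), 12.60184383392334) 0.14215987742667235
side blue 275 ((547.308349609375, -211.2245330810547), (130.4309539794922, 74.57911682128906), 71.89358520507812) [ 0.54124073 -0.21183185  0.09092113] normal [-0.7057881  -0.22537439  0.67161711]
side lips 141 ((650.33154296875, -165.21348571777344), (35.04168701171875, 84.39015197753906), 11.860119819641113) 0.09653617608881049
side cap 104 ((627.0699462890625, -171.76939392089844), 11.961127281188965) 0.13933289748792244
scene blue 382 ((565.1327514648438, -208.3286895751953), (145.3838348388672, 177.6764678955078), 60.23550796508789) [ 0.57845155 -0.18886015  0.09051782] normal [-0.06815307  0.29765241 -0.95223852]
scene lips 227 ((623.9564208984375, -168.99465942382812), (78.43621063232422, 86.97098541259766), 22.0366268157959) 0.09775940473200562
scene cap 57 ((626.2317504882812, -168.07740783691406), 11.526603698730469) 0.14009513097764376
```

View pics/wrist4.png

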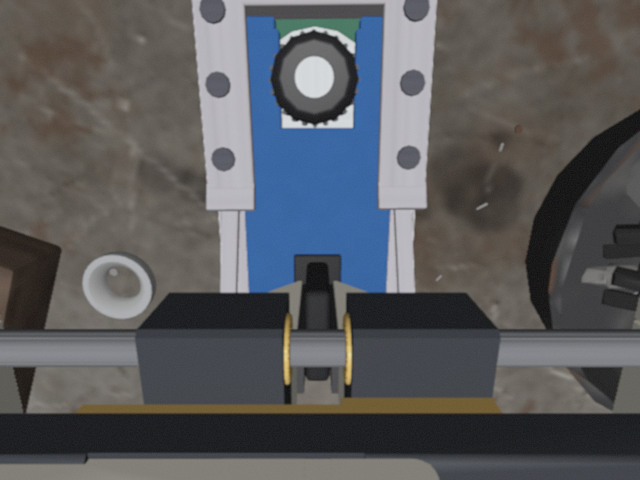

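The keeper is in the slot with its tips at row ~15, next to the back stop. The wrist camera puts the seat point about 0.3 mm past the cap axis. A small push will confirm it's home.

Request:
jog_arm([
  [[0.05, 0.02, 0], [0, 0, 0], 0],
  [[0.09, 0.04, 0], [0, 0, 0], 0],
  [[0.09, 0.04, 0], [0, 0, 0], 0],
])

```text
clock: 10.4
position: [0.5496, -0.1996, 0.0957]
ee_rot: [3.089, 0.57, 0.0]
force: [0.1, -0.5, -2.4]
width: 0.099
gripper_force: 50.0
```

Request:
jog_arm([
  [[0, 0, 0], [0, 0, 0], 0.3],
  [[0, 0, 0], [0, 0, 0], 0.5],
  [[0, 0, 0.5], [0, 0, 0], 0.5],
  [[0, 0, 3], [0, 0, 0], 0.6],
  [[0, 0, 6], [0, 0, 0], 0.6],
  [[0, 0, 8], [0, 0, 0], 0.6],
  [[0, 0, 8], [0, 0, 0], 0.6],
  [[0, 0, 8], [0, 0, 0], 0.6],
])

```text
clock: 11.4
position: [0.5492, -0.1994, 0.1752]
ee_rot: [-3.089, -0.57, 0.001]
force: [0.4, 0.0, 1.1]
width: 0.602
gripper_force: 0.0
```

```bash
python3 meas2.py 5
python3 - <<'E'
from h import *
d=np.load('last_wrist.npz');P=cloud(d);ok=d['depth']>0
for z0,z1 in ((.115,.138),(.136,.145)):
    c=ok&(P[...,2]>z0)&(P[...,2]<z1)&(np.hypot(P[...,0]-.6275,P[...,1]+.17)<.02);C=P[c];print(len(C),cv2.minEnclosingCircle((C[:,:2]*1000).astype(np.float32)),C.mean(0))
E
```

```text
[ 0.54917455 -0.19939013  0.17516869] [-6.24071378e-04  2.74224638e-04 -9.99999768e-01] toolyaw -69.09873085820995 11.4 [0.37872181 0.04107643 1.11959926]
wrist blue 14446 ((589.1212768554688, -184.58084106445312), (135.7963409423828, 59.53819274902344), 20.8909969329834) [ 0.58561292 -0.18545869  0.09001039] normal [-1.49680559e-03 -6.26935366e-04 -9.99998683e-01]
wrist lips 11370 ((623.467041015625, -170.8830108642578), (80.69998168945312, 84.25975799560547), 21.222490310668945) 0.09803494008087288
wrist cap 2252 ((627.4367065429688, -169.34115600585938), 12.586738586425781) 0.14136935759159266
side blue 811 ((588.5081176757812, -219.07760620117188), (113.82275390625, 118.20123291015625), 18.151575088500977) [ 0.57474013 -0.19500584  0.08905643] normal [ 0.0366587  -0.11600871 -0.99257147]
side lips 340 ((624.3590087890625, -173.4189453125), (80.46627044677734, 83.28353881835938), 20.07156753540039) 0.09681074862898409
side cap 20 ((629.69873046875, -178.68353271484375), 7.40792179107666) 0.13726696536417227
scene blue 388 ((578.385498046875, -221.12554931640625), (145.86293029785156, 125.99366760253906), 66.6307373046875) [ 0.58112061 -0.1895999   0.08948597] normal [ 0.02479177 -0.11965772  0.99250562]
scene lips 306 ((622.3646850585938, -169.36123657226562), (80.44412231445312, 86.44913482666016), 21.423404693603516) 0.09777280848737291
scene cap 64 ((626.3545532226562, -166.1713409423828), 12.762662887573242) 0.14015952383328478
730 ((627.4367065429688, -169.34115600585938), 12.586738586425781) [ 0.62725427 -0.16937119  0.13637241]
2074 ((627.3677368164062, -169.50607299804688), 11.801102638244629) [ 0.62742064 -0.16935955  0.13858657]
```

Keeper home by wrist view: seat is +0.2 to +0.9 mm, and its 20.9° heading agrees with the block's 21.2°. Cap at (0.6274,-0.1694). Moving over it, then down.

Request:
jog_arm([
  [[2.5, 1, 0], [0, 0, 0], 0.6],
  [[5.5, 2.1, 0], [0, 0, 0], 0.6],
  [[7.8, 3, 0], [0, 0, 0], 0.6],
  [[7.8, 3, 0], [0, 0, 0], 0.6],
  [[7.8, 3, -2], [0, 0, 0], 0.6],
  [[7.8, 3, -4.5], [0, 0, 0], 0.6],
  [[7.8, 3, -6.7], [0, 0, 0], 0.6],
  [[7.8, 3, -6.7], [0, 0, 0], 0.6],
])

```text
clock: 12.55
position: [0.6253, -0.1698, 0.1069]
ee_rot: [-3.089, -0.568, 0.007]
force: [0.9, 0.1, 0.8]
width: 0.6
gripper_force: 0.0
```

Request:
jog_arm([
  [[0, 0, 0], [0, 0, 0], 0.5],
  [[0, 0, 0], [0, 0, 0], 0.42],
  [[0, 0, 0], [0, 0, 0], 0.36],
], newtons=5)

```text
clock: 12.92
position: [0.6279, -0.1697, 0.1095]
ee_rot: [3.089, 0.57, 0.002]
force: [0.1, -0.3, 0.4]
width: 0.372
gripper_force: 0.0
```

Request:
jog_arm([
  [[0, 0, 0], [0, 0, 0], 0.3],
  [[0, 0, 0], [0, 0, 0], 0.26],
  [[0, 0, 0], [0, 0, 0], 0.2],
  [[0, 0, 0], [0, 0, 0], 0.2],
], newtons=5)

```text
clock: 13.42
position: [0.6276, -0.1695, 0.1088]
ee_rot: [-3.089, -0.57, -0.0]
force: [-0.2, 1.0, 1.0]
width: 0.26
gripper_force: 5.0
```

Request:
jog_arm([
  [[0, 0, 0], [0, 0, 0], 0],
  [[0, 0, 0], [0, 0, 0], 0],
  [[0, 0, 0.1], [0, 0, 0], 0],
  [[0, 0, 0.2], [0, 0, 0], 0],
  [[0, 0, 0.3], [0, 0, 0], 0],
  [[0, 0, 0.4], [0, 0, 0], 0],
  [[0, 0, 0.5], [0, 0, 0], 0],
  [[0, 0, 0.5], [0, 0, 0], 0],
], newtons=30)

```text
clock: 14.42
position: [0.6274, -0.1696, 0.1137]
ee_rot: [-3.09, -0.57, 0.0]
force: [0.4, -0.2, -7.7]
width: 0.257
gripper_force: 30.0
```

Request:
jog_arm([
  [[0, 0, 0.15], [0, 0, 0], 0],
  [[0, 0, 0.3], [0, 0, 0], 0],
  [[0, 0, 0.45], [0, 0, 0], 0],
  [[0, 0, 0.6], [0, 0, 0], 0],
  [[0, 0, 0.75], [0, 0, 0], 0],
  [[0, 0, 0.9], [0, 0, 0], 0],
  [[0, 0, 1.05], [0, 0, 0], 0],
  [[0, 0, 1.2], [0, 0, 0], 0],
])

```text
clock: 15.42
position: [0.6275, -0.1696, 0.1258]
ee_rot: [-3.09, -0.57, 0.0]
force: [-0.8, 0.5, -8.6]
width: 0.252
gripper_force: 30.0
```

```bash
python3 meas2.py 6 | head -1;  python3 - <<'E'
from h import *
d=np.load('last_side.npz'); cv2.imwrite('pics/c6.png',cv2.resize(d['img'][220:330,310:440],None,fx=5,fy=5,interpolation=cv2.INTER_CUBIC)[...,::-1])
E
```

```text
[ 0.62746662 -0.16964495  0.12578358] [-1.15416251e-04 -1.60394284e-05 -9.99999993e-01] toolyaw -69.10703164605212 15.425 [-0.84402994  0.48976653 -8.61016808]
```

View pics/c6.png

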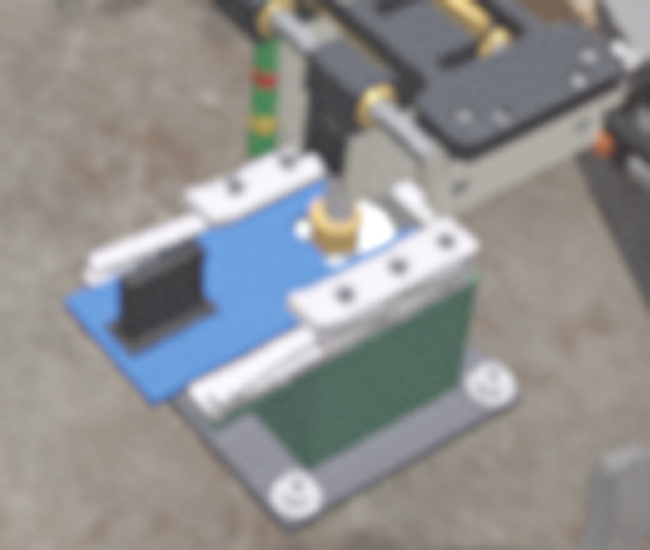

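The crop shows the keeper still home, with the gland at (337,228) seated and the grey shaft rising straight from it. The force is steady at about 8.6 N, with almost nothing sideways. Continuing the draw.

Request:
jog_arm([
  [[0, 0, 0.15], [0, 0, 0], 0],
  [[0, 0, 0.3], [0, 0, 0], 0],
  [[0, 0, 0.45], [0, 0, 0], 0],
  [[0, 0, 0.6], [0, 0, 0], 0],
  [[0, 0, 0.75], [0, 0, 0], 0],
  [[0, 0, 0.9], [0, 0, 0], 0],
  [[0, 0, 1.05], [0, 0, 0], 0],
  [[0, 0, 1.2], [0, 0, 0], 0],
])

```text
clock: 16.58
position: [0.6275, -0.1696, 0.1378]
ee_rot: [3.089, 0.57, -0.0]
force: [0.4, 0.8, -8.8]
width: 0.255
gripper_force: 30.0
```

Request:
jog_arm([
  [[0, 0, 0.15], [0, 0, 0], 0],
  [[0, 0, 0.3], [0, 0, 0], 0],
  [[0, 0, 0.45], [0, 0, 0], 0],
  [[0, 0, 0.6], [0, 0, 0], 0],
  [[0, 0, 0.75], [0, 0, 0], 0],
  [[0, 0, 0.9], [0, 0, 0], 0],
  [[0, 0, 1.05], [0, 0, 0], 0],
  [[0, 0, 1.2], [0, 0, 0], 0],
])

```text
clock: 17.58
position: [0.6275, -0.1696, 0.1498]
ee_rot: [3.089, 0.57, -0.0]
force: [-0.2, 0.5, -9.4]
width: 0.256
gripper_force: 30.0
```

Request:
jog_arm([
  [[0, 0, 0.15], [0, 0, 0], 0],
  [[0, 0, 0.3], [0, 0, 0], 0],
  [[0, 0, 0.45], [0, 0, 0], 0],
  [[0, 0, 0.5], [0, 0, 0], 0],
  [[0, 0, 0.5], [0, 0, 0], 0],
  [[0, 0, 0.5], [0, 0, 0], 0],
])

```text
clock: 18.32
position: [0.6276, -0.1697, 0.1549]
ee_rot: [3.089, 0.57, 0.0]
force: [0.2, 0.4, -9.1]
width: 0.258
gripper_force: 30.0
```

```bash
python3 meas2.py 7 | head -1;  python3 - <<'E'
from h import *
d=np.load('last_side.npz'); a=cv2.resize(d['img'][210:310,330:420],None,fx=6,fy=6,interpolation=cv2.INTER_CUBIC)[...,::-1]
cv2.imwrite('pics/c7.png',a)
E
```

```text
[ 0.62761579 -0.16968074  0.15485842] [ 2.57829109e-04 -9.78533978e-05 -9.99999962e-01] toolyaw -69.10486869446132 18.325 [ 0.17364384  0.35729084 -9.10964333]
```

View pics/c7.png

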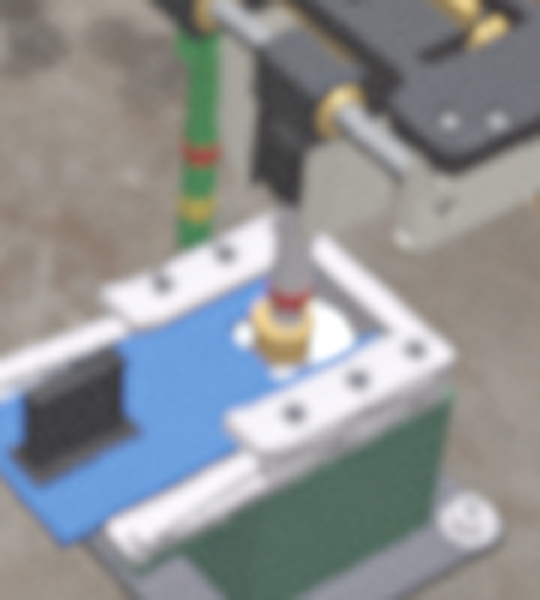

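The red band at (290,298) is clear of the gland, with grey shaft showing below it and no yellow. The shaft is about 46 mm out, lateral force is near zero and the keeper is home.

```bash
python3 -c "
from cell import arm
print(arm.sign_off())"
```

```text
the job is handed in; nothing more can be done
None
```

I handed in the job at 18.3 s: by camera the keeper is fully home and the shaft is held about 46 mm out, red band clear and yellow band inside. Sideways force was under 1 N at the last reading; sign-off returned no verdict.

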